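Open the torch rack's counterweighted bar and stow a torch

ROBOT

A 6-joint arm with a two-finger parallel gripper is mounted at the origin on the work surface. World frame = base frame: x ahead of the robot, y to its left, z up, the work surface at z = 0. Lengths are in m, angles in rad, forces in N, time in s.
With the tool pointing down it reaches from about 0.375 to 0.9 m from the base axis. Payload 3.1 kg.
Tool frame: the origin (TCP) lies at the very end of the fingers, on their centre line; the grasp point (between the pads) lies 19 mm behind it (manip.hold_point_z is the distance from the TCP to the grasp point, in m); y points along the fingers, z is the direction in which the jaws open and shut, and the axes are right-handed (so a half turn about y gives the same grasp; the last joint's range is limited). The gripper opens to 85 mm and grips with 20 to 120 N. Pads are 22 mm wide; open, the fingers measure 114 mm over their backs; the gripper's body (76 mm by 85 mm) begins 54 mm behind the grasp point. The pads swing forward as they close: fully open they stand 13 mm farther back than shut.
Start: joints at [-1.308, 0.527, 1.433, -0, 1.181, -0.178], TCP at [0.267, -0.565, 0.231] pointing down, gripper open.
Joint ranges: [-3.08, 3.08], [-0.75, 2.2], [0.22, 2.44], [-1.43, 4.57], [0, 2.65], [-2.85, 2.85]. Speed limits (rad/s): [2.79, 2.79, 3.14, 3.14, 3.14, 3.14].

INTERFACE

Orientations are given as a unit quaternion [x, y, z, w].
In Python, from station import manip, eyes, workorder gives the robot as it stands. The module is installed in compiled form; this text tells all that it offers.
- The arm moves only by the shell command python3 -m jog 'ROWS' [OPENING] [FORCE]. ROWS is JSON, a list of rows, each a list of 2 entries, a list of its own where there are three numbers: the shift along the tool's x, y, z in cm, then the turn about the tool's y in rad. A call has 1 to 20 rows; each row is the pose to reach, as a shift and turn from the pose commanded when the call began, along the tool's axes at that moment; what a row does not reach only later rows make up. A row lasts 1/12 s, in which the tool goes at most 41.7 mm and 7.16 degrees, less where a joint would pass 70% of its speed; a pose out of reach is approached as far as the arm can. A call with a gripper value outside its range is refused whole. OPENING is the finger opening in cm, from 0 to 8.54, set as the call begins (- or left out, the last holds). The fingers move at their own pace and stop on an object; FORCE is the grip in N (left out, the last holds). Time passes only in rows, so rows that repeat a pose let the fingers close. It gives the time, the measured TCP pose, the force and the opening at its end, in the units of the state.
- manip.sense(): the state, without advancing time (a new reading comes with each control period).
- eyes.snapshot(name): name is "scene" or "top" or "wrist"; returns a dict with "frame" (480x640x3 uint8, red, green, blue), "vfov" (degrees; the focal length in pixels is half the picture's height over the tangent of half this angle, whatever the lens; pixels are square), "cx", "cy" (the principal point, pixels), "rvec" (rotation vector, rad) and "tvec" (3), from world to camera coordinates, as OpenCV has them. Camera axes: x right, y down, z forward; pixel columns grow to the right and rows downward; lengths in m; the calibration is good to about 2 mm. A picture is of the moment at which its call begins. There is no depth.
- workorder.sign_off(): hands the job in, once; it reports no verdict.
The state is a dict: "t": time; "q": joint angles; "qd": joint speeds; "tau": joint torques, N m; "tcp_pos": TCP position; "tool_rot": TCP orientation; "force": force on the tool from outside, world axes, zero at the start; "ft_torque": the same for the moment, N m; "finger_gap": opening from 0.0 (shut) to 1.0 (fully open).
Only numpy, scipy, OpenCV 4.12 (cv2) and the standard library are available. Lean on these libraries where they do the work, as an engineer would, in place of code of your own. Each camera call takes 0.05 s, during which the arm holds its last target. There are 200 camera calls.

TASK

A returned yellow torch has to go back into the store's torch rack. Swing the rack's red-and-white counterweighted bar slowly up past its balance point and, still holding it, ease it gently down on to its hidden open stop - neither letting it drop on to the stop nor forcing it against it - so that it rests open by itself; then lay the torch in the empty cradle with its lens end pointing the same way as the blue torch beside it. Leave the bar resting open and do not disturb the blue torch, the megaphone or the carton.

Things in the scene. Friction and masses are not known exactly. Their poses are not given: they have to be found in the camera images.
- rack: Torch rack fixed to the bench, base plate 200 x 340 x 12 mm. Origin at bench level. Axes: x = the way the torches lie, lens end to +x (away from the robot, rack yaw up to 0.2 rad either way); y = along the bar, from handle (-y) to hinge (+y). Two cradles, at y = -45 mm (empty) and +35 mm (blue torch). A 14 x 8 mm rest post, 72 mm high, stands under the bar's end at x = 0, y = -115 mm.
- bar (a joint): Angle of the red-and-white bar, rad: 0 = shut (level, over both cradles), growing as its handle rises, pi/2 = upright = balance point; before it the bar falls shut, after it open, with next to no friction. 0.8 to 1.25 kg, but only 1 to 4 N at the handle. Swing it slowly, never over 1.2 rad/s (0.29 m/s at the handle): let go more than 0.05 rad short of the stop, it may drop too fast.
- drum (a point): Centre of the blue drum (92 mm across, 42 mm long) on the hinge axis, behind a grey post at the rack's y = +130 mm. It hides the bar's rubber open stop, set anywhere from 1.80 to 2.38 rad, new each time, to be found only by feel: the handle stops yielding and resists with 2 N or more per mm of further travel. Pushing on with over about 15 N at the handle overloads the stop.
- hinge (a point): Point on the bar's hinge axis (along the rack's x) in the plane in which bar_handle swings, 80 mm above the bench. The handle moves on a circle of 245 mm radius about it, up and over towards the rack's +y.
- bar_handle (a point): Middle of the bar's handle: a round black sleeve 18 mm thick, 56 mm long, turning freely on a pin that sticks out of the bar's end along the rack's -x, towards the robot, with a 24 mm ball at its end; 30 mm of sleeve on the bar's side of this point, 24 mm free on the ball's side. It stays parallel to the rack's x as the bar swings. 80 mm above the bench when shut. The point turns with the bar.
- cradle (a point): Where the middle of a torch lies when it rests in the empty cradle: on the torch's axis, 50 mm above the bench, half-way between two rubber V saddles (14 mm thick, centred 39 mm either side along x, 45 degree sides, 45 mm wide at the mouth, top level with this point). Axes as the rack's.
- torch_mid (a point): Middle of the yellow torch to be stowed, on its axis, 26 mm above the bench as it lies. Loose, 0.2 to 0.4 kg. x axis to the lens end. Round yellow body 32 mm thick between two black 52 x 52 mm square bumpers: tail bumper 58 to 76 mm on -x, lens-end bumper 58 to 88 mm on +x. In the cradle the bumpers lie outside the saddles with 12 mm of play either way.
- torch_head (a point): Centre of the yellow torch's lens-end bumper, 73 mm from torch_mid on the torch's axis.
- torch2: Blue torch, same shape, lying in the other cradle; leave it there. Origin 26 mm below the middle of its axis, x axis to the lens end.
- megaphone: Red and white megaphone standing on its bell, 156 mm across, 182 mm high; leave it alone. Origin under its centre.
- carton: Brown carton 80 x 120 x 70 mm; leave it alone. Origin under its centre.
There are look-alikes about, which are no part of the job. Leave any purple look-alike of the part that bears torch_mid alone.

How it is judged:
By the outcome, as a careful person would: the job done as asked, in the order asked, and still so for the second after the job is handed in, with the robot touching nothing.
It also fails if it takes over 72 s, if anything falls off the work surface, if the arm or the gripper's body presses on something with over 40 N, if the wrist force passes 120 N, or if a joint passes its speed limit or range.

## Working session

There is one attempt and no reset: what is moved stays moved. The work goes in short steps, Python scripts to look and compute and a shell command to move; the robot and the scene stay as the last step left them, time stands still between calls to the robot, and variables do not carry over. Pictures are saved under pics/ and viewed, about 8 in all and at most 12, crops included, and the job is handed in when it is done.

```bash
mkdir -p pics; cat > h.py <<'E'
import numpy as np, cv2
from scipy.spatial.transform import Rotation as R
from station import manip, eyes
def cam(s):
    f=240/np.tan(np.radians(s['vfov'])/2)
    K=np.array([[f,0,s['cx']],[0,f,s['cy']],[0,0,1.]])
    return K,cv2.Rodrigues(np.array(s['rvec'],float))[0],np.array(s['tvec'],float).ravel()
def back(s,uv,z):
    K,Rm,t=cam(s);o=-Rm.T@t
    d=Rm.T@np.linalg.inv(K)@np.array([uv[0],uv[1],1.])
    return o+d*(z-o[2])/d[2]
def proj(s,P):
    K,Rm,t=cam(s)
    return cv2.projectPoints(np.atleast_2d(np.array(P,float)),Rm,t,K,None)[0][:,0]
def snap(n,f,crop=None,k=1):
    s=eyes.snapshot(n);im=s['frame'][:,:,::-1].copy()
    if crop:
        a,b,c,d=crop;im=cv2.resize(im[b:d,a:c],None,fx=k,fy=k,interpolation=2)
    cv2.imwrite('pics/'+f,im);return s
E
python3 - <<'E'
from h import *
import pickle
S={}
for n in('scene','top'):
    S[n]=snap(n,n+'1.png'); K,Rm,t=cam(S[n]); print(n,S[n]['vfov'],-Rm.T@t)
pickle.dump(S,open('S.pkl','wb'))
s=manip.sense();print(s['t'],s['tcp_pos'],R.from_quat(s['tool_rot']).as_matrix().round(3),s['force'],s['finger_gap'],manip.hold_point_z)
E
```

```text
scene 45.788945226715306 [1.48188524 0.54356886 0.83503394]
top 45.381624790337575 [ 0.2097448  -0.04477187  1.64915439]
0.1 [ 0.26706279 -0.56434283  0.23040502] [[-0.904 -0.001  0.428]
 [-0.428  0.002 -0.904]
 [-0.    -1.    -0.002]] [ 0.1554594   0.63355353 -0.08580964] 1.000660718808073 0.0187
```

View pics/scene1.png

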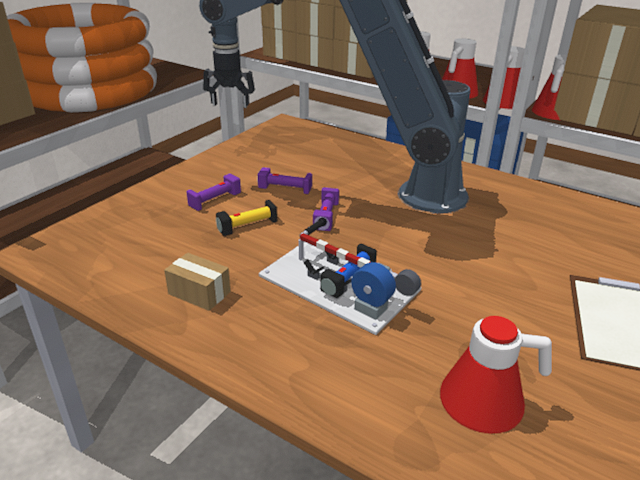

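View pics/top1.png

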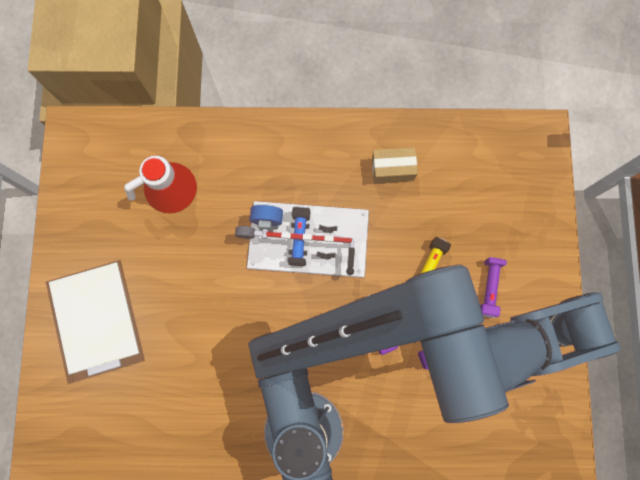

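The scene shows the rack with the bar shut, with the yellow torch at scene (247,217). Its lens end looks like the big bumper at (224,222). In the top view the rack is at about (308,240) and the yellow torch at about (433,262), partly hidden by the arm. Next I'll enlarge both areas.

```bash
python3 - <<'E'
from h import *
import pickle
S=pickle.load(open('S.pkl','rb'))
a=S['top']['frame'][195:285,230:460,::-1];b=S['scene']['frame'][195:240,205:290,::-1];c=S['scene']['frame'][205:335,255:425,::-1]
out=np.zeros((600,800,3),np.uint8)
def put(im,k,x,y):
    r=cv2.resize(im,None,fx=k,fy=k,interpolation=cv2.INTER_CUBIC);out[y:y+r.shape[0],x:x+r.shape[1]]=r
put(a,3.4,0,0);put(c,2.2,0,312);put(b,4.5,400,330)
cv2.imwrite('pics/c2.png',out)
E
```

```text
(no output)
```

View pics/c2.png

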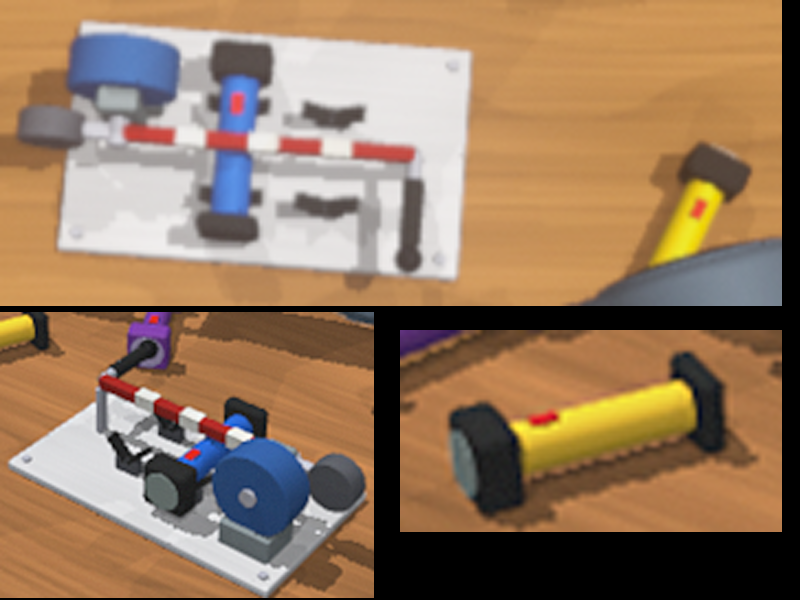

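```bash
python3 - <<'E'
from h import *
import pickle
S=pickle.load(open('S.pkl','rb'));T=S['top'];C=S['scene']
tp=lambda x,y:(x/3.4+230,y/3.4+195)
sb=lambda x,y:((x-400)/4.5+205,(y-330)/4.5+195)
sc=lambda x,y:(x/2.2+255,(y-312)/2.2+205)
c=np.array([back(T,tp(*p),.012) for p in[(80,22),(470,50),(457,279),(58,249)]])
c2=np.array([back(C,sc(*p),.012) for p in[(10,463),(265,595)]]) # (+x,-y),(+x,+y)
print(c[:,:2].round(4),c2[:,:2].round(4))
ctr=c.mean(0)
ax=((c[0]+c[1])-(c[2]+c[3]))/2; ay=((c[0]+c[3])-(c[1]+c[2]))/2
print('ctr',ctr,'len',np.linalg.norm(ax),np.linalg.norm(ay),'yaw',np.arctan2(ax[1],ax[0]),np.arctan2(-ay[0],ay[1]))
print('ball',back(T,tp(408,262),.08),'sleeve top',back(T,tp(415,178),.08), 'barend',back(T,tp(412,154),.085))
print('ball scene',back(C,sc(150,351),.08))
print('drum',back(T,tp(124,68),.1))
h,t=back(C,sb(490,458),.026),back(C,sb(697,403),.026)
print('torch scene',h,t,np.arctan2(h[1]-t[1],h[0]-t[0]))
h=back(T,tp(715,172),.04);b=[back(T,tp(*p),.03) for p in[(703,200),(682,245)]]
print('torch top',h,b,np.arctan2(*(b[0]-b[1])[[1,0]]))
E
```

```text
[[ 0.6507  0.1576]
 [ 0.6285 -0.18  ]
 [ 0.4291 -0.1676]
 [ 0.452   0.1704]] [[ 0.6308 -0.1751]
 [ 0.6594  0.159 ]]
ctr [ 0.54006003 -0.00490866  0.012     ] len 0.19949068641526824 0.3385677500418226 yaw -0.0629914130920464 -0.06661800760749371
ball [ 0.43353993 -0.12285137  0.08      ] sleeve top [ 0.50292533 -0.1286502   0.08      ] barend [ 0.52192254 -0.12596539  0.085     ]
ball scene [ 0.43939858 -0.11772524  0.08      ]
drum [0.58855326 0.10969914 0.1       ]
torch scene [ 0.51962597 -0.38106658  0.026     ] [ 0.3966939  -0.31920216  0.026     ] -0.4662368327290794
torch top [ 0.51757527 -0.38262686  0.04      ] [array([ 0.49539272, -0.37390141,  0.03      ]), array([ 0.45692395, -0.35518621,  0.03      ])] -0.4527924484188445
```

```bash
P='[[-37.4,0,-31.6],0.51]'; python3 -m jog '[[[-37.4,3,-31.6],0.51],[[-37.4,3,-31.6],0.51],[[-37.4,3,-31.6],0.51],[[-37.4,3,-31.6],0.51],[[-37.4,3,-31.6],0.51],[[-37.4,3,-31.6],0.51],[[-37.4,3,-31.6],0.51],[[-37.4,3,-31.6],0.51],[[-37.4,3,-31.6],0.51],[[-37.4,3,-31.6],0.51],[[-37.4,3,-31.6],0.51],[[-37.4,3,-31.6],0.51],[[-37.4,3,-31.6],0.51],[[-37.4,3,-31.6],0.51],[[-37.4,3,-31.6],0.51],[[-37.4,3,-31.6],0.51],[[-37.4,3,-31.6],0.51]]' 8.5 25
python3 - <<'E'
from h import *
import pickle
s=manip.sense();print(s['t'],s['tcp_pos'],R.from_quat(s['tool_rot']).as_matrix().round(3),s['force'],s['q'])
W=snap('wrist','w1.png');T=snap('top','t2.png');pickle.dump((W,T),open('W.pkl','wb'));K,Rm,t=cam(W);print(-Rm.T@t,Rm)
E
```

```text
t: 1.52
tcp_pos: [0.4699, -0.1207, 0.2013]
tool_rot: [-0.025, -0.707, 0.707, 0.025]
force: [-1.1, 0.3, -0.2]
finger_gap: 0.997
1.5167 [ 0.46990448 -0.12072792  0.20132753] [[-0.998 -0.    -0.07 ]
 [ 0.07  -0.    -0.998]
 [ 0.    -1.     0.   ]] [-1.1201063   0.25484784 -0.2314437 ] [-4.82174746e-01  3.84781998e-01  1.80888323e+00 -2.71939117e-04
  9.47850802e-01  1.15923721e+00]
[ 0.54772607 -0.12608211  0.34525645] [[-7.13980472e-02 -9.97447860e-01  2.93152047e-04]
 [-9.50265860e-01  6.81100423e-02  3.03901001e-01]
 [-3.03145369e-01  2.14193656e-02 -9.52703572e-01]]
```

View pics/w1.png

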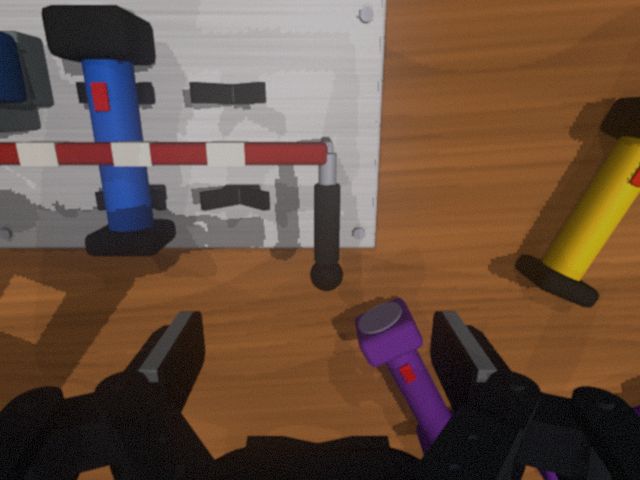

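Sleeve in the wrist view runs (328,184) to (327,262), with the ball at (327,274). The plate corner bolts are at (366,14) and (358,233), the tail bumper of the yellow torch is at (558,280), and the empty saddles are at (228,93) and (235,196).

```bash
python3 - <<'E'
from h import *
import pickle
W,T=pickle.load(open('W.pkl','rb'))
for n,uv,z in[('sl0',(328,184),.083),('sl1',(327,262),.083),('ball',(327,274),.08),('saddleF',(228,93),.045),('saddleN',(235,194),.045),('edgeR0',(386,0),.012),('edgeR1',(375,247),.012),('edgeB0',(17,247),.012),('barR',(322,153),.08),('barL',(20,153),.08),('tail',(558,280),.026),('body',(600,205),.03)]:
    print(n,back(W,uv,z).round(4))
E
```

```text
sl0 [ 0.5023 -0.1301  0.083 ]
sl1 [ 0.4467 -0.1259  0.083 ]
ball [ 0.4363 -0.1253  0.08  ]
saddleF [ 0.566  -0.0636  0.045 ]
saddleN [ 0.4931 -0.0587  0.045 ]
edgeR0 [ 0.6241 -0.1829  0.012 ]
edgeR1 [ 0.4306 -0.1695  0.012 ]
edgeB0 [0.4535 0.1491 0.012 ]
barR [ 0.5226 -0.1275  0.08  ]
barL [0.5368 0.0712 0.08  ]
tail [ 0.3934 -0.3273  0.026 ]
body [ 0.4601 -0.3514  0.03  ]
```

```bash
python3 -m jog '[[[0,3,0.7],0],[[0,6,0.7],0],[[0,9,0.7],0],[[0,11,0.7],0],[[0,12.5,0.7],0],[[0,13.5,0.7],0],[[0,14,0.7],0],[[0,14,0.7],0],[[0,14,0.7],0]]' 4.5 20
python3 -m jog '[[[0,0,0],0],[[0,0,0],0],[[0,0,0],0],[[0,0,0],0],[[0,0,0],0],[[0,0,0],0],[[0,0,0],0],[[0,0,0],0]]' 0 20
python3 - <<'E'
from h import *
s=manip.sense();print(s['t'],s['tcp_pos'],s['force'],s['finger_gap'])
W=snap('wrist','w2.png',(160,100,500,480),1.5)
E
```

```text
t: 2.37
tcp_pos: [0.4701, -0.1268, 0.0617]
tool_rot: [-0.024, -0.707, 0.707, 0.024]
force: [-0.5, -0.1, 0.2]
finger_gap: 0.523
t: 3.03
tcp_pos: [0.4704, -0.1271, 0.0621]
tool_rot: [-0.025, -0.706, 0.707, 0.023]
force: [-1.7, -3.7, 6.1]
finger_gap: 0.202
3.0333 [ 0.47037451 -0.12714036  0.06212743] [-1.69922188 -3.72612705  6.06575352] 0.20244649267698941
```

View pics/w2.png

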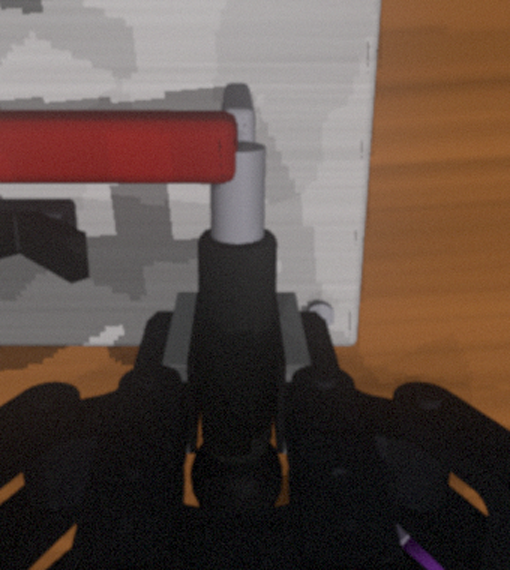

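```bash
cat > arc.py <<'E'
import sys,numpy as np
a,b,n=float(sys.argv[1]),float(sys.argv[2]),int(sys.argv[3])
for t in np.linspace(a,b,n+1)[1:]: print(round(t,3),'y %.2f z %.2f'%(-24.5*(np.sin(t)-np.sin(a)),-24.5*(np.cos(a)-np.cos(t))))
E
python3 arc.py 0 .4 10;python3 arc.py .4 1.2 20;python3 arc.py 1.2 1.7 14
```

```text
0.04 y -0.98 z -0.02
0.08 y -1.96 z -0.08
0.12 y -2.93 z -0.18
0.16 y -3.90 z -0.31
0.2 y -4.87 z -0.49
0.24 y -5.82 z -0.70
0.28 y -6.77 z -0.95
0.32 y -7.71 z -1.24
0.36 y -8.63 z -1.57
0.4 y -9.54 z -1.93
0.44 y -0.89 z -0.40
0.48 y -1.77 z -0.83
0.52 y -2.63 z -1.30
0.56 y -3.47 z -1.81
0.6 y -4.29 z -2.35
0.64 y -5.09 z -2.91
0.68 y -5.86 z -3.52
0.72 y -6.61 z -4.15
0.76 y -7.34 z -4.81
0.8 y -8.03 z -5.50
0.84 y -8.70 z -6.21
0.88 y -9.34 z -6.96
0.92 y -9.95 z -7.72
0.96 y -10.53 z -8.51
1.0 y -11.08 z -9.33
1.04 y -11.59 z -10.16
1.08 y -12.07 z -11.02
1.12 y -12.51 z -11.89
1.16 y -12.92 z -12.78
1.2 y -13.29 z -13.69
1.236 y -0.30 z -0.82
1.271 y -0.58 z -1.65
1.307 y -0.82 z -2.49
1.343 y -1.03 z -3.34
1.379 y -1.21 z -4.20
1.414 y -1.37 z -5.06
1.45 y -1.49 z -5.93
1.486 y -1.58 z -6.80
1.521 y -1.64 z -7.67
1.557 y -1.66 z -8.54
1.593 y -1.66 z -9.42
1.629 y -1.62 z -10.29
1.664 y -1.56 z -11.16
1.7 y -1.46 z -12.03
```

```bash
python3 -m jog '[[[0,-0.4,0],0],[[0,-1.0,-0.02],0],[[0,-1.96,-0.08],0],[[0,-2.93,-0.18],0],[[0,-3.9,-0.31],0],[[0,-4.87,-0.49],0],[[0,-5.82,-0.7],0],[[0,-6.77,-0.95],0],[[0,-7.71,-1.24],0],[[0,-8.63,-1.57],0],[[0,-9.2,-1.79],0],[[0,-9.54,-1.93],0],[[0,-9.54,-1.93],0]]' 0 30
python3 -m jog '[[[0,0,0],0],[[0,0,0],0]]'
```

```text
t: 4.17
tcp_pos: [0.4717, -0.1078, 0.1579]
tool_rot: [-0.025, -0.706, 0.707, 0.023]
force: [-0.4, -6.0, 1.0]
finger_gap: 0.201
t: 4.33
tcp_pos: [0.4717, -0.108, 0.1573]
tool_rot: [-0.025, -0.706, 0.707, 0.023]
force: [0.1, -5.9, 0.8]
finger_gap: 0.198
```

```bash
python3 -m jog '[[[0,-0.45,-0.08],0],[[0,-1.2,-0.4],0],[[0,-2.2,-0.92],0],[[0,-3.05,-1.4],0],[[0,-3.88,-1.94],0],[[0,-4.69,-2.48],0],[[0,-5.48,-3.07],0],[[0,-6.24,-3.69],0],[[0,-6.98,-4.33],0],[[0,-7.69,-5.0],0],[[0,-8.37,-5.71],0],[[0,-9.02,-6.44],0],[[0,-9.65,-7.19],0],[[0,-10.24,-7.96],0],[[0,-10.8,-8.77],0],[[0,-11.34,-9.59],0],[[0,-11.83,-10.44],0],[[0,-12.4,-11.5],0],[[0,-12.92,-12.63],0],[[0,-13.2,-13.3],0]]'
python3 -m jog '[[[0,-0.09,-0.24],0],[[0,-0.09,-0.24],0]]'
```

```text
t: 6.0
tcp_pos: [0.481, 0.0267, 0.2899]
tool_rot: [-0.025, -0.707, 0.707, 0.023]
force: [5.5, -1.4, -0.1]
finger_gap: 0.199
t: 6.17
tcp_pos: [0.4812, 0.0288, 0.2907]
tool_rot: [-0.025, -0.707, 0.707, 0.023]
force: [5.1, -0.8, 1.5]
finger_gap: 0.193
```

```bash
python3 -m jog '[[[-0.03,-0.15,-0.4],0],[[-0.06,-0.37,-1.0],0],[[-0.09,-0.58,-1.65],0],[[-0.12,-0.82,-2.49],0],[[-0.13,-1.03,-3.34],0],[[-0.14,-1.21,-4.2],0],[[-0.15,-1.37,-5.06],0],[[-0.16,-1.49,-5.93],0],[[-0.17,-1.58,-6.8],0],[[-0.18,-1.64,-7.67],0],[[-0.18,-1.66,-8.54],0],[[-0.19,-1.66,-9.42],0],[[-0.2,-1.62,-10.29],0],[[-0.2,-1.56,-11.16],0],[[-0.2,-1.51,-11.6],0],[[-0.2,-1.46,-12.03],0]]'
python3 -m jog '[[[0,0,0],0],[[0,0,0],0]]'; python3 arc.py 1.7 2.4 35
```

```text
t: 7.5
tcp_pos: [0.4897, 0.1497, 0.305]
tool_rot: [0.024, 0.707, -0.706, -0.024]
force: [1.7, -0.3, 6.4]
finger_gap: 0.2
t: 7.67
tcp_pos: [0.4897, 0.1497, 0.305]
tool_rot: [0.024, 0.707, -0.706, -0.024]
force: [1.0, 0.0, 6.1]
finger_gap: 0.195
1.72 y 0.07 z -0.49
1.74 y 0.15 z -0.97
1.76 y 0.23 z -1.45
1.78 y 0.33 z -1.93
1.8 y 0.44 z -2.41
1.82 y 0.55 z -2.89
1.84 y 0.68 z -3.36
1.86 y 0.81 z -3.83
1.88 y 0.96 z -4.30
1.9 y 1.11 z -4.76
1.92 y 1.27 z -5.23
1.94 y 1.45 z -5.68
1.96 y 1.63 z -6.14
1.98 y 1.82 z -6.59
2.0 y 2.02 z -7.04
2.02 y 2.23 z -7.48
2.04 y 2.44 z -7.92
2.06 y 2.67 z -8.36
2.08 y 2.90 z -8.79
2.1 y 3.15 z -9.21
2.12 y 3.40 z -9.63
2.14 y 3.66 z -10.05
2.16 y 3.93 z -10.46
2.18 y 4.20 z -10.86
2.2 y 4.49 z -11.26
2.22 y 4.78 z -11.65
2.24 y 5.08 z -12.04
2.26 y 5.39 z -12.42
2.28 y 5.70 z -12.80
2.3 y 6.03 z -13.17
2.32 y 6.36 z -13.53
2.34 y 6.69 z -13.88
2.36 y 7.04 z -14.23
2.38 y 7.39 z -14.57
2.4 y 7.75 z -14.91
```

```bash
cat > chk.py <<'E'
import sys
from h import *
s=manip.sense();p=np.array(s['tcp_pos'])+[0,0,.019];f=np.array(s['force'])
e=np.array([.075,.997]);y=(p[:2]-[.4896,.117])@e;z=p[2]-.08
th=np.arctan2(z,-y);fy=f[:2]@e
ft=fy*np.sin(th)+f[2]*np.cos(th);fr=-fy*np.cos(th)+f[2]*np.sin(th)
print('t %.2f th %.3f r %.4f Ft %.1f Fr %.1f Fx %.1f gap %.3f'%(s['t'],th,np.hypot(y,z),ft,fr,f[0],s['finger_gap']))
sys.exit(ft<-1.5)
E
python3 -m jog '[[[-0.02,-0.05,-0.1],0],[[-0.02,-0.06,-0.3],0],[[-0.04,-0.04,-0.6],0],[[-0.04,0,-0.97],0],[[-0.04,0.04,-1.25],0],[[-0.04,0.08,-1.45],0],[[-0.04,0.08,-1.45],0]]' >/dev/null; python3 chk.py &&
python3 -m jog '[[[0,0.03,-0.12],0],[[0,0.05,-0.24],0]]' >/dev/null && python3 chk.py &&
python3 -m jog '[[[0,0.03,-0.12],0],[[0,0.05,-0.24],0]]' >/dev/null && python3 chk.py &&
python3 -m jog '[[[0,0.03,-0.12],0],[[0,0.05,-0.24],0]]' >/dev/null && python3 chk.py
```

```text
t 8.25 th 1.759 r 0.2462 Ft 0.8 Fr 3.1 Fx -2.0 gap 0.199False
```

```bash
sed -i 's/sys.exit(ft<-1.5)/sys.exit(int(ft<-1.5))/' chk.py
python3 -m jog '[[[0.02,0.0,-0.12],0],[[0.02,0.0,-0.24],0]]' >/dev/null && python3 chk.py &&
python3 -m jog '[[[0,0.03,-0.12],0],[[0,0.05,-0.24],0]]' >/dev/null && python3 chk.py &&
python3 -m jog '[[[0,0.03,-0.12],0],[[0,0.05,-0.24],0]]' >/dev/null && python3 chk.py &&
python3 -m jog '[[[0,0.03,-0.12],0],[[0,0.05,-0.24],0]]' >/dev/null && python3 chk.py &&
python3 -m jog '[[[0,0.03,-0.12],0],[[0,0.06,-0.24],0]]' >/dev/null && python3 chk.py &&
python3 -m jog '[[[0,0.03,-0.12],0],[[0,0.06,-0.24],0]]' >/dev/null && python3 chk.py &&
python3 -m jog '[[[0,0.03,-0.12],0],[[0,0.06,-0.24],0]]' >/dev/null && python3 chk.py &&
python3 -m jog '[[[0,0.03,-0.12],0],[[0,0.07,-0.24],0]]' >/dev/null && python3 chk.py
```

```text
t 8.42 th 1.765 r 0.2464 Ft 0.3 Fr 0.3 Fx -0.9 gap 0.197
t 8.58 th 1.775 r 0.2464 Ft 0.3 Fr -0.2 Fx -2.8 gap 0.204
t 8.75 th 1.785 r 0.2464 Ft 0.6 Fr -0.9 Fx -3.5 gap 0.201
t 8.92 th 1.795 r 0.2464 Ft -0.5 Fr -1.4 Fx -5.1 gap 0.200
t 9.08 th 1.805 r 0.2464 Ft -0.2 Fr -3.1 Fx -4.9 gap 0.200
t 9.25 th 1.815 r 0.2464 Ft 0.0 Fr -2.9 Fx -4.6 gap 0.201
t 9.42 th 1.825 r 0.2464 Ft 0.6 Fr -2.3 Fx -4.4 gap 0.197
t 9.58 th 1.836 r 0.2464 Ft 0.7 Fr -1.9 Fx -6.2 gap 0.201
```

```bash
python3 -m jog '[[[0.06,0.05,-0.12],0],[[0.12,0.11,-0.24],0]]' >/dev/null && python3 chk.py &&
python3 -m jog '[[[0,0.03,-0.12],0],[[0.01,0.07,-0.24],0]]' >/dev/null && python3 chk.py &&
python3 -m jog '[[[0,0.03,-0.12],0],[[0.01,0.07,-0.23],0]]' >/dev/null && python3 chk.py &&
python3 -m jog '[[[0,0.03,-0.12],0],[[0,0.07,-0.23],0]]' >/dev/null && python3 chk.py &&
python3 -m jog '[[[0,0.04,-0.12],0],[[0.01,0.08,-0.23],0]]' >/dev/null && python3 chk.py &&
python3 -m jog '[[[0,0.04,-0.12],0],[[0,0.08,-0.23],0]]' >/dev/null && python3 chk.py &&
python3 -m jog '[[[0,0.04,-0.12],0],[[0.01,0.08,-0.23],0]]' >/dev/null && python3 chk.py &&
python3 -m jog '[[[0,0.04,-0.12],0],[[0,0.08,-0.23],0]]' >/dev/null && python3 chk.py &&
python3 -m jog '[[[0,0.04,-0.12],0],[[0.01,0.09,-0.23],0]]' >/dev/null && python3 chk.py &&
python3 -m jog '[[[0,0.04,-0.12],0],[[0,0.09,-0.23],0]]' >/dev/null && python3 chk.py
```

```text
t 9.75 th 1.846 r 0.2464 Ft 0.3 Fr -2.7 Fx -3.1 gap 0.199
t 9.92 th 1.856 r 0.2464 Ft 0.7 Fr -3.2 Fx -2.7 gap 0.199
t 10.08 th 1.864 r 0.2464 Ft -1.4 Fr -3.1 Fx -2.5 gap 0.195
t 10.25 th 1.873 r 0.2464 Ft -3.7 Fr -3.3 Fx -1.9 gap 0.193
```

```bash
python3 -m jog '[[[0,0.03,-0.1],0],[[0,0.06,-0.2],0],[[0,0.06,-0.2],0]]' >/dev/null ; python3 chk.py
python3 -m jog '[[[0,0,0],0],[[0,0,0],0]]' >/dev/null ; python3 chk.py
```

```text
t 10.50 th 1.880 r 0.2464 Ft -4.9 Fr -3.0 Fx -2.1 gap 0.199
t 10.67 th 1.879 r 0.2464 Ft -5.1 Fr -3.8 Fx -1.9 gap 0.191
```

```bash
python3 -m jog '[[[0,-0.05,0.14],0],[[0,-0.09,0.28],0],[[0,-0.09,0.28],0]]' >/dev/null ; python3 chk.py
python3 -m jog '[[[0,0,0],0],[[0,0,0],0],[[0,0,0],0],[[0,0,0],0],[[0,0,0],0],[[0,0,0],0]]' 4 ; python3 chk.py
python3 -c "
from h import *
snap('wrist','w3.png',(120,60,520,480),1.4)"
```

```text
t 10.92 th 1.870 r 0.2465 Ft -2.5 Fr -4.7 Fx -0.1 gap 0.201
t: 11.42
tcp_pos: [0.4924, 0.1905, 0.2968]
tool_rot: [0.024, 0.707, -0.706, -0.024]
force: [1.0, -0.4, 1.1]
finger_gap: 0.464
t 11.42 th 1.873 r 0.2470 Ft -0.6 Fr 0.9 Fx 1.0 gap 0.464
```

View pics/w3.png

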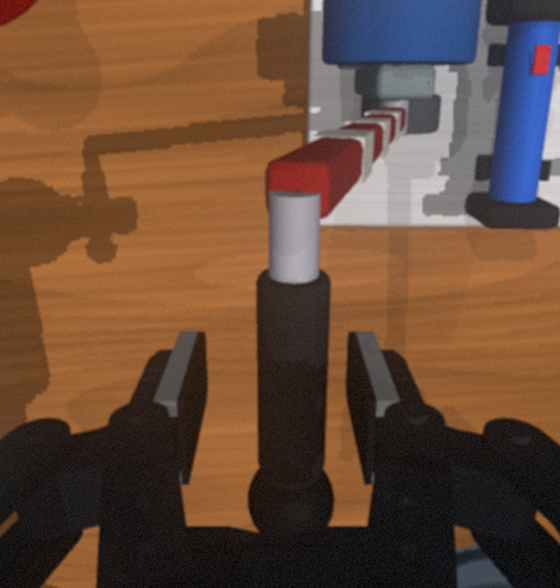

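```bash
python3 -m jog '[[[0,-1.5,0],0],[[0,-4,0],0],[[0,-6.5,0],0],[[0,-6.5,4],0.1],[[0,-6.5,8],0.2],[[0,-6.5,12],0.3],[[0,-6.5,16],0.38],[[0,-5,20],0.38],[[0,-3,24],0.38],[[0,-1,28],0.38],[[0,1,32],0.38],[[0,3,36],0.38],[[0,5,40],0.38],[[0,7,44],0.38],[[0,9,48],0.38],[[0,10,51],0.38],[[0,10,53],0.38],[[0,10,54.2],0.38],[[0,10,54.2],0.38],[[0,10,54.2],0.38]]' 8.5 30
python3 - <<'E'
from h import *
import pickle
s=manip.sense();print(s['t'],s['tcp_pos'],R.from_quat(s['tool_rot']).as_matrix().round(3),s['q'])
W=snap('wrist','w4.png');S=eyes.snapshot('scene');T=eyes.snapshot('top')
pickle.dump((W,S,T),open('W2.pkl','wb'))
im=np.hstack([cv2.resize(W['frame'][:400],None,fx=.75,fy=.75),cv2.resize(S['frame'][180:380,270:480],None,fx=1.5,fy=1.5)])
cv2.imwrite('pics/m4.png',im[:,:,::-1])
E
```

```text
t: 13.13
tcp_pos: [0.4552, -0.3502, 0.1966]
tool_rot: [0.157, 0.69, -0.689, -0.158]
force: [0.4, 0.7, -0.2]
finger_gap: 0.997
13.1333 [ 0.45517971 -0.35022268  0.19657481] [[-0.901  0.    -0.434]
 [ 0.434  0.001 -0.901]
 [ 0.    -1.    -0.001]] [-8.50718468e-01  5.02454074e-01  1.59758207e+00  9.03025867e-04
  1.04232035e+00  1.16900852e+00]
```

View pics/m4.png

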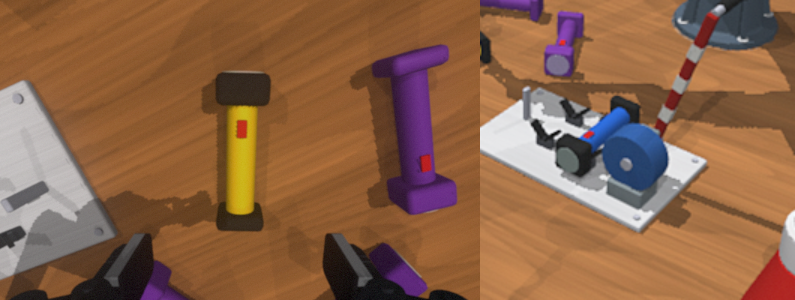

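```bash
python3 - <<'E'
from h import *
import pickle
W,S,T=pickle.load(open('W2.pkl','rb'))
q=lambda x,y:(x/.75,y/.75)
K,Rm,t=cam(W);print('cam',-Rm.T@t)
b=[back(W,q(*p),.03) for p in[(242,112),(240.5,200)]]
d=b[0]-b[1];yaw=np.arctan2(d[1],d[0]);print('yaw',yaw,b)
e=np.array([np.cos(yaw),np.sin(yaw)])
h0=back(W,q(243,74),.052);h1=back(W,q(243,104),.052);t0=back(W,q(240,206),.052)
print(h0,h1,t0)
for n,P,o in(('h0',h0,88),('h1',h1,58),('t0',t0,-58)): print(n,P[:2]-e*o/1000)
# check by projecting the model
m=np.array([.4545,-.351]);
for o in(88,58,-58,-76): print(o,proj(W,[*(m+e*o/1000),.052])*.75,proj(W,[*(m+e*o/1000),.0])*.75)
E
```

```text
cam [ 0.52541894 -0.38408476  0.34046519]
yaw -0.4635412430748965 [array([ 0.4997906 , -0.37600926,  0.03      ]), array([ 0.41297372, -0.33261236,  0.03      ])]
[ 0.5320424  -0.39215727  0.052     ] [ 0.50788091 -0.38063173  0.052     ] [ 0.41504926 -0.33284567  0.052     ]
h0 [ 0.45332863 -0.35281085]
h1 [ 0.45600137 -0.35469886]
t0 [ 0.4669288  -0.35877854]
88 [[240.67234586  73.69255322]] [[240.29528052  75.40838224]]
58 [[240.16534901 107.21205174]] [[239.87469057 103.85642871]]
-58 [[238.48036845 218.61255381]] [[238.4459399  200.49488903]]
-76 [[238.25204477 233.70790451]] [[238.24858761 213.84348891]]
```

```bash
python3 -m jog '[[[0,3,0.28],0.015],[[0,6.5,0.28],0.015],[[0,10,0.28],0.015],[[0,13,0.28],0.015],[[0,15.5,0.28],0.015],[[0,17.3,0.28],0.015],[[0,18.2,0.28],0.015],[[0,18.7,0.28],0.015],[[0,18.7,0.28],0.015],[[0,18.7,0.28],0.015]]' 6.5
python3 -m jog '[[[0,0,0],0],[[0,0,0],0],[[0,0,0],0],[[0,0,0],0],[[0,0,0],0],[[0,0,0],0],[[0,0,0],0],[[0,0,0],0],[[0,0,0],0]]' 0 50
python3 -m jog '[[[0,-0.4,0],0],[[0,-1,0],0],[[0,-2,0],0],[[0,-4,0],0],[[0,-6,0],0],[[0,-9,0],0],[[0,-11,0],0],[[0,-13,0],0],[[0,-13.5,0],0],[[0,-13.5,0],0]]'
python3 - <<'E'
from h import *
import pickle
s=manip.sense();print(s['t'],s['tcp_pos'],R.from_quat(s['tool_rot']).as_matrix().round(3),s['q'],s['force'])
W=snap('wrist','w5.png',(60,0,580,480),1.2);pickle.dump(W,open('W3.pkl','wb'))
E
```

```text
t: 14.12
tcp_pos: [0.4548, -0.3532, 0.0106]
tool_rot: [-0.163, -0.688, 0.689, 0.161]
force: [0.8, -0.3, -1.2]
finger_gap: 0.759
t: 14.87
tcp_pos: [0.4546, -0.3537, 0.0109]
tool_rot: [-0.163, -0.688, 0.689, 0.162]
force: [0.5, 0.5, 5.6]
finger_gap: 0.359
t: 15.7
tcp_pos: [0.4547, -0.3539, 0.1465]
tool_rot: [-0.163, -0.687, 0.689, 0.161]
force: [-0.2, -0.4, -3.4]
finger_gap: 0.358
15.7 [ 0.45469309 -0.35387849  0.14653085] [[-0.895  0.003 -0.447]
 [ 0.447 -0.003 -0.895]
 [-0.004 -1.     0.002]] [-8.55210822e-01  5.71707858e-01  1.63919516e+00 -1.78645609e-05
  9.26556730e-01  1.17874208e+00] [-0.21622254 -0.4236652  -3.41707771]
```

View pics/w5.png

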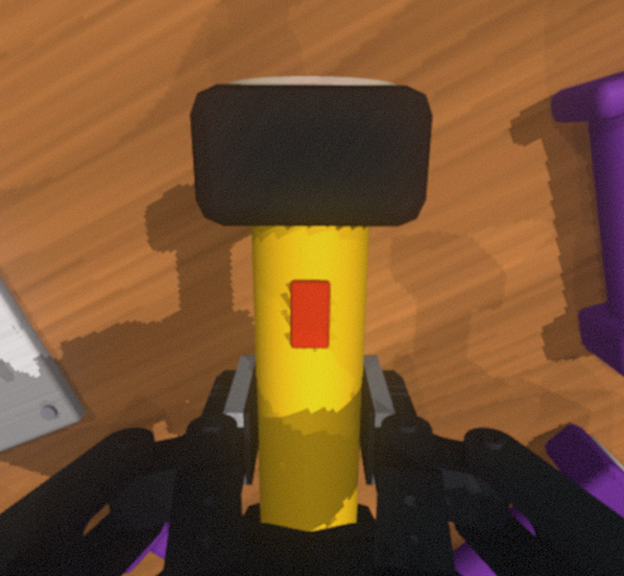

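```bash
python3 - <<'E'
from h import *
import pickle
W,S,T=pickle.load(open('W2.pkl','rb'));W3=pickle.load(open('W3.pkl','rb'));W1,T1=pickle.load(open('W.pkl','rb'));T0=pickle.load(open('S.pkl','rb'))['top']
tp=lambda x,y:(x/3.4+230,y/3.4+195)
f=back(T0,tp(335,114),.043);n=back(T0,tp(326,205),.043);print('saddle top cam',f,n,(f+n)/2)
f=back(W1,(228,93),.043);n=back(W1,(235,196),.043);print('saddle wrist',f,n,(f+n)/2)
print('post top',back(W1,(328,142),.072))
q=lambda x,y:(x/1.2+60,y/1.2)
s=manip.sense();p=np.array(s['tcp_pos']);e=np.array([.895,-.447]);nn=np.array([.447,.895])
for nme,uv,o in(('inner',(312,221),.058),('outer',(312,84),.088)):
    P=back(W3,q(*uv),p[2]+.0154+.026)[:2]-p[:2];print(nme,P@e-o,P@nn)
c=np.vstack([T['frame'][195:285,230:400]]);o=cv2.resize(c,None,fx=4.5,fy=4.5,interpolation=2);cv2.imwrite('pics/t5.png',o[:,:,::-1])
E
```

```text
saddle top cam [ 0.56412806 -0.06333507  0.043     ] [ 0.48629718 -0.05626862  0.043     ] [ 0.52521262 -0.05980185  0.043     ]
saddle wrist [ 0.56616772 -0.06317001  0.043     ] [ 0.49119059 -0.05808007  0.043     ] [ 0.52867916 -0.06062504  0.043     ]
post top [ 0.52880287 -0.13211511  0.072     ]
inner 0.002910532291952629 -0.0008909317985649417
outer 0.0009525193697293155 -0.0008574766903492241
```

View pics/t5.png

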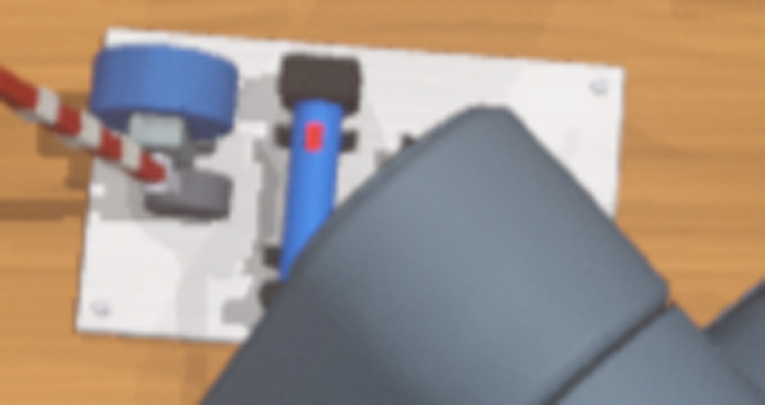

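```bash
python3 -m jog '[[[1,0,-2],-0.05],[[1.8,0,-5],-0.1],[[2.6,0,-8.5],-0.18],[[3.4,0,-12],-0.25],[[4.2,0,-15.5],-0.32],[[5,0,-19],-0.396],[[5.6,0,-22.5],-0.396],[[6.3,0,-26],-0.396],[[6.7,0,-28.5],-0.396],[[6.85,0,-29.45],-0.396],[[6.85,0,-29.45],-0.396],[[6.85,2,-29.45],-0.396],[[6.85,4.5,-29.45],-0.396],[[6.85,7,-29.45],-0.396],[[6.85,8,-29.45],-0.396],[[6.85,8.6,-29.45],-0.396],[[6.85,8.6,-29.45],-0.396],[[6.85,8.6,-29.45],-0.396]]'
python3 - <<'E'
from h import *
import pickle
s=manip.sense();print(s['t'],s['tcp_pos'],R.from_quat(s['tool_rot']).as_matrix().round(3),s['force'])
W=eyes.snapshot('wrist');S=eyes.snapshot('scene');pickle.dump((W,S),open('W4.pkl','wb'))
im=np.hstack([cv2.resize(W['frame'][:,60:580],None,fx=.75,fy=.75,interpolation=2),cv2.resize(S['frame'][200:320,270:370],None,fx=4,fy=3,interpolation=2)])
cv2.imwrite('pics/m6.png',im[:,:,::-1])
E
```

```text
t: 17.25
tcp_pos: [0.5246, -0.0599, 0.0587]
tool_rot: [-0.024, -0.707, 0.707, 0.024]
force: [-0.4, -0.0, -2.5]
finger_gap: 0.364
17.25 [ 0.52464168 -0.05986396  0.05874747] [[-0.998  0.    -0.068]
 [ 0.068 -0.    -0.998]
 [-0.    -1.     0.   ]] [-0.39440354 -0.02444973 -2.54383706]
```

View pics/m6.png

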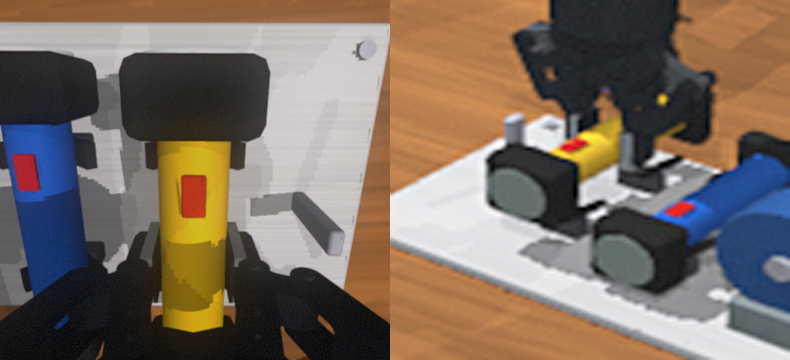

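The torch sits parallel to the blue one, with the far saddle showing evenly on both sides of it (147–243 against the body at 160–228). I'll lower it now.

```bash
python3 -m jog '[[[0,0.5,0],0],[[0,1,0],0],[[0,1.5,0],0],[[0,1.9,0],0],[[0,2.1,0],0],[[0,2.2,0],0],[[0,2.2,0],0]]'
python3 -m jog '[[[0,0.1,0],0],[[0,0.2,0],0],[[0,0.2,0],0]]'
```

```text
t: 17.93
tcp_pos: [0.5243, -0.0593, 0.0364]
tool_rot: [-0.024, -0.707, 0.707, 0.024]
force: [-1.3, -1.6, -1.9]
finger_gap: 0.357
t: 18.18
tcp_pos: [0.5247, -0.06, 0.0356]
tool_rot: [-0.024, -0.706, 0.707, 0.023]
force: [-2.1, -4.7, 6.4]
finger_gap: 0.355
```

```bash
python3 -m jog '[[[0,0,0.06],0],[[0,0,0.12],0],[[0,0,0.12],0]]'
python3 -m jog '[[[0,0,0],0],[[0,0,0],0],[[0,0,0],0],[[0,0,0],0],[[0,0,0],0],[[0,0,0],0]]' 5.2
python3 -m jog '[[[0,-0.5,0],0],[[0,-1.5,0],0],[[0,-3,0],0],[[0,-5,0],0],[[0,-8,0],0],[[0,-11,0],0],[[0,-14,0],0],[[0,-17,0],0],[[0,-18,0],0],[[0,-18,0],0]]'
python3 -m jog '[[[0,0,3],0],[[0,0,7],0],[[0,0,11],0],[[0,0,15],0],[[0,0,19],0],[[0,0,23],0],[[0,0,27],0],[[0,0,30],0],[[0,0,30],0],[[0,0,30],0]]'
python3 - <<'E'
from h import *
s=manip.sense();print(s['t'],s['tcp_pos'],s['force'])
S=eyes.snapshot('scene');T=eyes.snapshot('top')
im=np.hstack([cv2.resize(S['frame'][180:340,255:415],None,fx=2.5,fy=2.5,interpolation=2),cv2.resize(T['frame'][170:303,230:363],(400,400),interpolation=2)])
cv2.imwrite('pics/m7.png',im[:,:,::-1])
E
```

```text
t: 18.43
tcp_pos: [0.5249, -0.0607, 0.035]
tool_rot: [-0.024, -0.706, 0.707, 0.023]
force: [-0.6, -2.6, 4.2]
finger_gap: 0.354
t: 18.93
tcp_pos: [0.5242, -0.0601, 0.0344]
tool_rot: [0.024, 0.707, -0.707, -0.024]
force: [-0.0, 1.0, -0.7]
finger_gap: 0.613
t: 19.77
tcp_pos: [0.5261, -0.0608, 0.2183]
tool_rot: [-0.026, -0.706, 0.708, 0.021]
force: [1.0, -1.2, -0.5]
finger_gap: 0.611
t: 20.6
tcp_pos: [0.5027, -0.3607, 0.2123]
tool_rot: [0.024, 0.708, -0.706, -0.026]
force: [-0.2, 0.7, -0.8]
finger_gap: 0.61
20.6 [ 0.50272028 -0.36066528  0.21226547] [-0.21528973  0.65816893 -0.7599855 ]
```

View pics/m7.png

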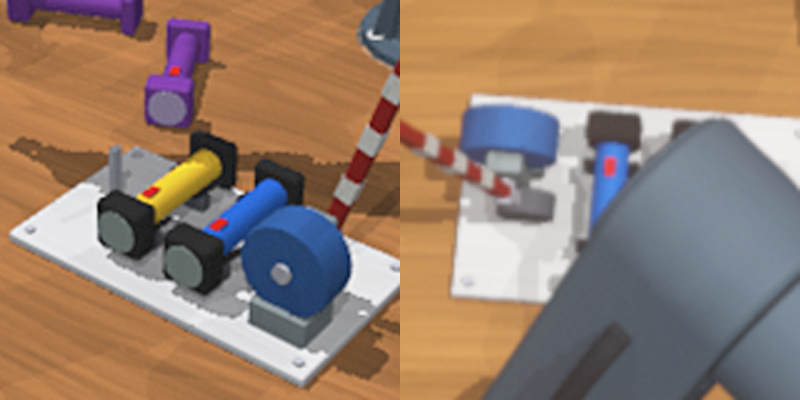

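The yellow torch lies level in the cradle, lens the same way as the blue torch, and the bar is still open. The robot is clear of everything, so I'm handing in.

```bash
python3 -c "
from station import workorder
print(workorder.sign_off())"
```

```text
the job is handed in; nothing more can be done
None
```

The job is done and handed in at about 20.6 s of the 72 s allowed.

- **Bar:** I gripped the handle and swung the bar at about 0.5 rad/s past upright. I then crept forward until the stop was felt at about 1.865 rad. The resistance reached about 5 N, under the 15 N limit. I eased back to about 2.5 N and let go; the bar stayed open.
- **Torch:** I laid the yellow torch in the empty cradle, with a contact force of about 8 N that I eased to about 5 N before letting go.
- **Last checks:** The final scene and top pictures show the bar open and the yellow torch seated level beside the blue one, lenses the same way. The gripper is clear, with forces near zero.
- **Less certain:**
  - The stop felt softer, about 1 N/mm at the gripper against the 2 N/mm or more stated. I put that down to give in the grip.
  - Sideways forces on the handle reached about 6 N during the swing, from small errors in my hinge and yaw estimates.
  - In the last top picture the arm hides the yellow torch, so its seating was checked only in the scene view.
  - I planned paths well clear of the megaphone and carton, but did not check them in the last pictures.

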